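# Lock the microscope stage with the hand nut that fits

## Task

The microscope is to be packed away: clamp its round stage with whichever of the two tall hand nuts fits the stud (only trying them will tell), screwing it on clockwise until it is fully home against the stage. Leave the nut that does not fit on the table, clear of the microscope, and do not disturb the jar, the glass dish or the slide box.

Things in the scene. Friction and masses are not known exactly. Their poses are not given: they have to be found in the camera images.
- microscope: stereo microscope, fixed. Origin on the table right under the stud, z up. White base over x -95 to 95, y -105 to 95 mm; behind, it runs to y -210. Black round stage on it, 150 mm across. Housing 75 x 75 mm, 124 mm high, centred at (30, -170) mm; pillar on it and the head, swung away to -y (out to y -350), up to 380 mm high
- seat (a point): centre of the stage's top face, 30 mm above the table, foot of the stud; z up, axes as the microscope's. A nut set over the stud rests with its mouth 5 to 21 mm above here; the one that fits, turned clockwise seen from above, goes down until its mouth meets the stage; the other stays at least 8 mm above however it is turned (if it hooks, turn it back to free it)
- stud_tip (a point): tip of the fixed upright steel stud, 76 mm above the stage. Stud 26 mm thick, the last 10 mm tapered to 16 mm; a ring of 3 or 4 equal sloping thread lugs (41 mm over them, it changes from day to day) 22 mm above the stage, one facing this point's +x. Home takes 85 deg of turn if a lug starts 65 deg anticlockwise of a thread's beginning, up to 180 deg otherwise
- nut_a: tall hand nut lying on the table, 92 mm long, 0.26 kg. Steel hexagonal skirt 52 mm long, 56 mm across flats, open at its mouth; then the black grip. Origin: centre of the mouth; +z along the axis towards the grip. Skirt flats face +-x and every 60 deg; it lies on the +x flat, axis 28 mm up. Which nut fits changes and cannot be told from outside
- nut_a_grip (a point): middle of this nut's closed hexagonal black grip, on the axis 72 mm from the mouth, axes as the nut's. The grip is 40 mm across flats, 40 mm long (52 to 92 mm from the mouth); its flats face the nut's +-y and every 60 deg, so two are upright while the nut lies
- nut_a_thread (a point): a point in this nut 7 mm from the mouth on the axis, axes as the nut's, at the thread's beginning. Inside are 3 or 4 equal right-hand threads (one nut has 3, the other 4), 48 mm lead, 150 deg long, 30 mm bore; one begins at +x and each climbs anticlockwise seen from the grip. A pilot bore, 30 mm, ends 80 mm from the mouth
- nut_b: tall hand nut lying on the table, 92 mm long, 0.26 kg. Steel hexagonal skirt 52 mm long, 56 mm across flats, open at its mouth; then the black grip. Origin: centre of the mouth; +z along the axis towards the grip. Skirt flats face +-x and every 60 deg; it lies on the +x flat, axis 28 mm up. Which nut fits changes and cannot be told from outside
- nut_b_grip (a point): middle of this nut's closed hexagonal black grip, on the axis 72 mm from the mouth, axes as the nut's. The grip is 40 mm across flats, 40 mm long (52 to 92 mm from the mouth); its flats face the nut's +-y and every 60 deg, so two are upright while the nut lies
- nut_b_thread (a point): a point in this nut 7 mm from the mouth on the axis, axes as the nut's, at the thread's beginning. Inside are 3 or 4 equal right-hand threads (one nut has 3, the other 4), 48 mm lead, 150 deg long, 30 mm bore; one begins at +x and each climbs anticlockwise seen from the grip. A pilot bore, 30 mm, ends 80 mm from the mouth
- jar: glass jar with blue lid, 68 mm across, 85 mm tall, origin under its centre; bystander
- dish: open glass dish, 90 mm across, 16 mm high, origin under its centre; bystander
- slide_box: grey closed slide box, 90 (x) x 140 (y) x 30 mm, origin under its centre; bystander
There are look-alikes about, which are no part of the job. Leave any pink or yellow look-alike of the nut_b alone.

How it is judged (in metres and radians):
At the end, for the whole second after the job is handed in: One nut stands upright on the stud, its mouth within 4 mm of the stage's top and 6 mm of the stud's axis, tilted under 4 deg; the other is at rest on the table (standing or lying), its mouth over 90 mm from the stud and not touching the microscope (((z of nut_a in the frame of seat between -0.004 and 0.004 m and horizontal distance between nut_a and seat below 0.006 m and angle between nut_a's own z axis and vertical below 0.07 rad and linear speed of each of nut_a, nut_b below 0.02 m/s and height (world z) of nut_b below 0.04 m and horizontal distance between nut_b and seat above 0.09 m and contact force between nut_b and microscope below 0.05 N) or (z of nut_b in the frame of seat between -0.004 and 0.004 m and horizontal distance between nut_b and seat below 0.006 m and angle between nut_b's own z axis and vertical below 0.07 rad and linear speed of each of nut_b, nut_a below 0.02 m/s and height (world z) of nut_a below 0.04 m and horizontal distance between nut_a and seat above 0.09 m and contact force between nut_a and microscope below 0.05 N))).
It fails at once if the jar is pushed more than 25 mm (distance of jar from where it was at the start of the episode above 0.025 m).
It fails at once if the glass dish is pushed more than 25 mm (distance of dish from where it was at the start of the episode above 0.025 m).
It fails at once if the slide box is pushed more than 25 mm (distance of slide_box from where it was at the start of the episode above 0.025 m).
It also fails if it takes over 72 s, if anything falls off the work surface, if the arm or the gripper's body presses on something with over 40 N, if the wrist force passes 120 N, or if a joint passes its speed limit or range.

## Robot

A 7-joint arm with a two-finger parallel gripper is mounted at the origin on the work surface. World frame = base frame: x ahead of the robot, y to its left, z up, the work surface at z = 0. Lengths are in mm, angles in rad, forces in N, time in s.
With the tool pointing down it reaches from about 400 to 900 mm from the base axis. Payload 5.5 kg.
Tool frame: the origin (TCP) lies midway between the tips of the shut fingers; the grasp point (between the pads) lies 19 mm behind it (bot.grip_point_offset is the distance from the TCP to the grasp point, in mm); z points along the fingers, y is the direction in which the jaws open and shut (so a half turn about z gives the same grasp; the last joint's range is limited). The gripper opens to 92 mm and grips with 3 to 60 N. Pads are 19 mm wide; open, the fingers measure 130 mm over their backs; the gripper's body (75 mm by 190 mm) begins 47 mm behind the grasp point.
Start: joints at [1.416, 0.501, -0.427, 1.55, 0.221, 1.138, -0.21], TCP at [263.77, -594.075, 226.729] pointing down, gripper open.
Joint ranges: [-2.88, 2.88], [-0.31, 2.03], [-1.54, 1.56], [0.2, 2.42], [-1.41, 4.55], [0.19, 2.02], [-2.57, 2.57]. Speed limits (rad/s): [2.57, 2.57, 3.14, 3.14, 3.14, 3.14, 3.14].

## Interface

Orientations are given as a unit quaternion [w, x, y, z].
In Python, from station import bot, viewer, recognise, mark_of gives the robot as it stands.
- The arm moves only by the tool carry_out, never from a script. Its argument "series" is a list of rows, each a list of 7 numbers: the turn, a rotation vector about the tool's x, y, z in degrees, then the shift along the tool's x, y, z in m, then the opening, from 0 (shut) to 1 (fully open). In form: [[ax, ay, az, dx, dy, dz, claw], ...]. A call has 1 to 5 rows; each row is the pose to reach, as a shift and turn from the pose commanded when the call began, along the tool's axes at that moment; what a row does not reach only later rows make up. A row lasts 1/8 s, in which the tool goes at most 62.5 mm and 10.7 degrees, less where a joint would pass 70% of its speed; a pose out of reach is approached as far as the arm can. A call with a gripper value outside its range is refused whole. The fingers move at their own pace and stop on an object; "squeeze" is the grip in N (left out, the last holds). Time passes only in rows, so rows that repeat a pose let the fingers close. It gives the time, the measured TCP pose, the force and the opening at its end, in the units of the state.
- bot.get_state(): the state, without advancing time (a new reading comes with each control period).
- viewer.read_camera(name): name is "scene" or "side" or "wrist"; returns a dict with "frame" (480x640x3 uint8, blue, green, red), "K" (3x3 intrinsics, pixels), "rvec" (rotation vector, rad) and "tvec" (3), from world to camera coordinates, as OpenCV has them. Camera axes: x right, y down, z forward; pixel columns grow to the right and rows downward; lengths in mm; the calibration is good to about 2 mm. A picture is of the moment at which its call begins. There is no depth.
- bot.hand_in(): hands the job in, once; it reports no verdict.
Trained networks look in the newest picture that a camera, given by its name, has taken for a name from the list of things; names that differ only in an ending like _2 or _b are one class to them, and where a whole thing is asked for, a point or a joint stands for the part that bears it (a point fixed in the world has none). Each returns a list of dicts, best first, with "score" (0 to 1); they miss things now and then, are a little off and sometimes report something else, mostly with a low value. They report only what shows in the picture. A call takes as long as a camera call. They do not tell look-alikes from the thing itself.
- recognise(camera, query): "at" ([column, row] in pixels, amid what is visible of it).
- mark_of(camera, query): "at" ([column, row] in pixels: a listed point, or the origin of a listed thing).
The state is a dict: "time_s": time; "joints": joint angles; "joint_vel": joint speeds; "joint_torque": joint torques, N m; "eef_pos": TCP position; "ee_rot": TCP orientation; "contact_force": force on the tool from outside, world axes, zero at the start; "ft_torque": the same for the moment, N m; "finger_gap": opening from 0.0 (shut) to 1.0 (fully open).
Only numpy, scipy, OpenCV 4.12 (cv2) and the standard library are available. Lean on these libraries where they do the work, as an engineer would, in place of code of your own. Each camera call takes 0.05 s, during which the arm holds its last target.

## Working session

There is one attempt and no reset: what is moved stays moved. The work goes in short steps, Python scripts to look and compute and a tool call to move; the robot and the scene stay as the last step left them, time stands still between calls to the robot, and variables do not carry over. Pictures are saved under pics/ and viewed, and the job is handed in when it is done.

Besides the shell and the picture viewer there is one more tool, called after "Emit:" as a command line: name --pt "numbers of a row" for each row, then --argument value for the rest. carry_out: Moves the arm, as the interface text tells. Its arguments: {"type":"object","properties":{"series":{"type":"array"},"squeeze":{"type":"number"}},"required":["series"]}

```bash
ls; mkdir -p pics
python3 - <<'E'
from station import bot, viewer, recognise, mark_of
import cv2
print(bot.get_state())
for n in ["scene","side","wrist"]:
    r=viewer.read_camera(n); cv2.imwrite(f"pics/{n}0.png",r["frame"]); print(n,r["K"],r["rvec"],r["tvec"])
E
```

```text
pics
{'time_s': 0.0, 'joints': array([ 1.41619578,  0.5018367 , -0.42677502,  1.55144931,  0.22079288,
        1.13829004, -0.21027747]), 'joint_vel': array([-0.00035551,  0.0003459 , -0.00064618,  0.00185032,  0.0005771 ,
        0.00103504,  0.00159699]), 'joint_torque': array([ 5.78594154e-05, -5.66589653e+01, -5.81628799e+00, -2.79109812e+01,
       -6.87132985e-02,  3.07781599e-02,  2.26071661e-04]), 'eef_pos': array([ 263.40787172, -593.47200494,  225.68419688]), 'ee_rot': array([-9.50356077e-04,  9.78252887e-01,  2.07413492e-01, -1.68676409e-04]), 'contact_force': array([-0.17762925, -0.47146075,  0.28928778]), 'ft_torque': array([ 0.00465969,  0.02830512, -0.00760573]), 'finger_gap': 1.0005534728130248}
scene [[542.67921131   0.         316.33128585]
 [  0.         542.67921131 237.99476712]
 [  0.           0.           1.        ]] [ 1.63959855  2.0517902  -0.72722889] [ -21.00991501 -371.40601926 1375.0741748 ]
side [[433.03599039   0.         323.34840049]
 [  0.         433.03599039 238.13760249]
 [  0.           0.           1.        ]] [ 0.14077039 -2.78927573  1.34398589] [ 510.81737088  -10.33212508 1048.14670519]
wrist [[341.46583177   0.         312.84036416]
 [  0.         341.46583177 236.53765041]
 [  0.           0.           1.        ]] [-2.44608021  1.59049524  0.20874394] [-650.28901635  -32.7394782   389.50045312]
```

View pics/scene0.png

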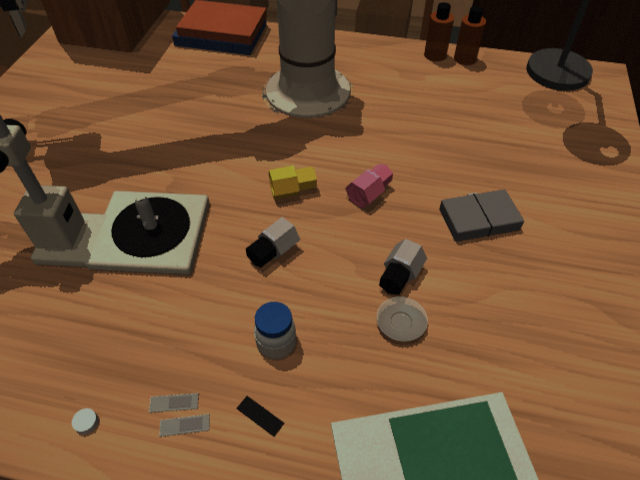

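View pics/side0.png

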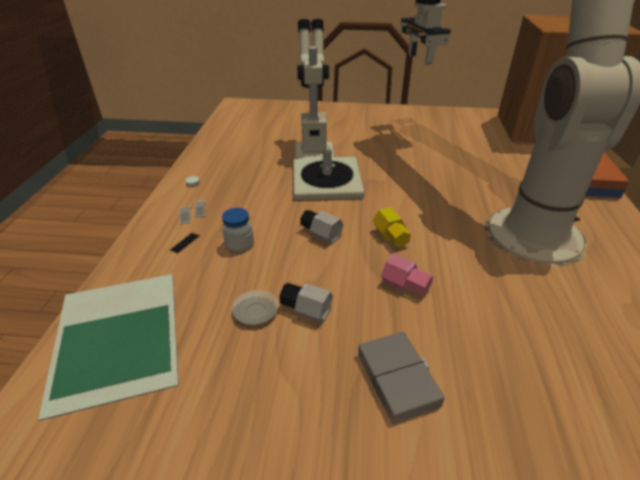

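View pics/wrist0.png

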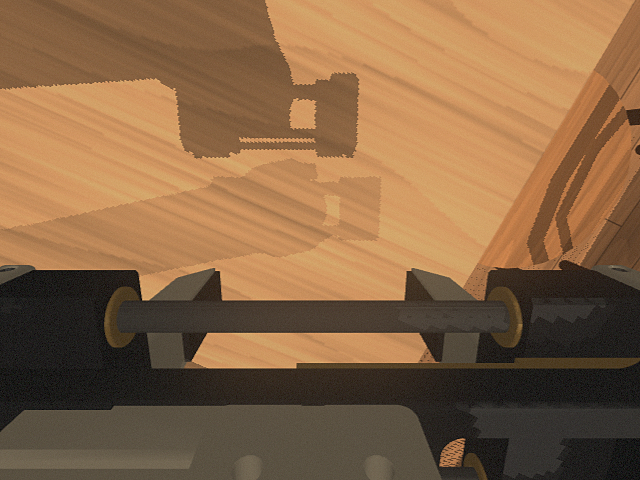

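```bash
cat > h.py <<'E'
from station import bot, viewer, recognise, mark_of
import cv2, numpy as np
from scipy.spatial.transform import Rotation as R
def cam(r):
    M=R.from_rotvec(np.array(r["rvec"]).ravel()).as_matrix(); return np.array(r["K"]),M,np.array(r["tvec"]).ravel()
def onz(r,uv,z):
    K,M,t=cam(r); d=M.T@np.linalg.solve(K,[uv[0],uv[1],1]); c=-M.T@t
    return c+d*(z-c[2])/d[2]
def proj(r,p):
    K,M,t=cam(r); q=K@(M@np.asarray(p,float)+t); return q[:2]/q[2]
def tri(obs):
    A=[];b=[]
    for r,uv in obs:
        K,M,t=cam(r); d=M.T@np.linalg.solve(K,[uv[0],uv[1],1]); d/=np.linalg.norm(d); c=-M.T@t
        P=np.eye(3)-np.outer(d,d); A.append(P); b.append(P@c)
    return np.linalg.solve(sum(A),sum(b))
E
python3 - <<'E'
from h import *
H=dict(nut_a=28,nut_a_grip=28,nut_a_thread=28,stud_tip=106,seat=30,jar=0,dish=0,slide_box=0,microscope=0)
for n in ["scene","side"]:
    r=viewer.read_camera(n)
    for q in H:
        for d in mark_of(n,q)[:6]:
            print(n,q,round(d["score"],2),np.round(d["at"]),np.round(onz(r,d["at"],H[q])))
E
```

```text
scene nut_a 0.93 [409. 255.] [484. 309.  28.]
scene nut_a 0.88 [289. 229.] [472.  74.  28.]
scene nut_a 0.8 [272. 184.] [363.  10.  28.]
scene nut_a 0.71 [356. 196.] [357. 187.  28.]
scene nut_a_grip 0.7 [395. 277.] [541. 291.  28.]
scene nut_a_thread 0.65 [409. 253.] [480. 308.  28.]
scene stud_tip 0.69 [138. 198.] [ 525. -195.  106.]
scene seat 0.82 [149. 223.] [ 520. -195.   30.]
scene jar 0.58 [275. 343.] [702. 109.   0.]
scene dish 0.8 [398. 324.] [618. 309.   0.]
scene slide_box 0.77 [478. 219.] [340. 437.   0.]
scene microscope 0.67 [153. 232.] [ 518. -195.    0.]
side nut_a 0.93 [336. 234.] [476.  83.  28.]
side nut_a 0.73 [382. 219.] [369.  14.  28.]
side nut_a 0.72 [327. 305.] [475. 307.  28.]
side nut_a 0.68 [389. 269.] [356. 193.  28.]
side nut_a_grip 0.63 [293. 298.] [543. 294.  28.]
side nut_a_grip 0.36 [243. 242.] [683. 137.  28.]
side nut_a_thread 0.61 [323. 307.] [483. 313.  28.]
side stud_tip 0.9 [327. 149.] [ 522. -184.  106.]
side seat 0.56 [330. 174.] [ 513. -183.   30.]
side jar 0.72 [240. 243.] [701. 107.   0.]
side jar 0.48 [292. 294.] [552. 260.   0.]
side dish 0.74 [255. 312.] [617. 313.   0.]
side dish 0.41 [328. 180.] [ 520. -197.    0.]
side slide_box 0.94 [397. 376.] [343. 432.   0.]
side microscope 0.86 [328. 179.] [ 521. -203.    0.]
```

Run:
```python
from h import *
print([a for a in dir(bot) if a[0]!='_'],[a for a in dir(viewer) if a[0]!='_'])
ps=[]
for n in ["scene","side"]:
    r=viewer.read_camera(n); f=r["frame"]
    def crop(p,w,s):
        u,v=map(int,proj(r,p)); u0=max(0,u-w);v0=max(0,v-w)
        c=f[v0:v0+2*w,u0:u0+2*w]; print(n,p,"crop origin",u0,v0,"scale",s)
        return cv2.resize(c,(400,400),interpolation=cv2.INTER_CUBIC)
    a=[crop((490,60,28),40,5),crop((505,300,28),40,5)]
    cv2.imwrite(f"pics/{n}_nuts.png",np.hstack(a))
    b=crop((520,-193,30),62,4); cv2.imwrite(f"pics/{n}_mic.png",cv2.resize(b,(600,600)))
```

```text
['PlanningError', 'get_state', 'grip_point_offset', 'hand_in'] ['read_camera']
scene (490, 60, 28) crop origin 239 194 scale 5
scene (505, 300, 28) crop origin 362 222 scale 5
scene (520, -193, 30) crop origin 88 161 scale 4
side (490, 60, 28) crop origin 290 187 scale 5
side (505, 300, 28) crop origin 272 261 scale 5
side (520, -193, 30) crop origin 265 109 scale 4
```

View pics/scene_nuts.png

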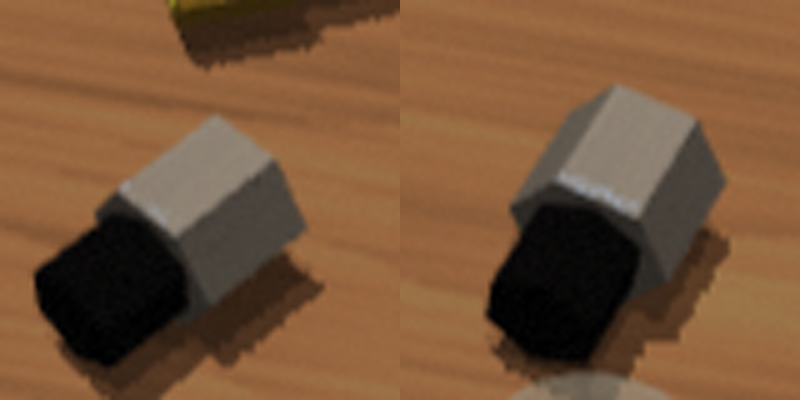

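View pics/side_nuts.png

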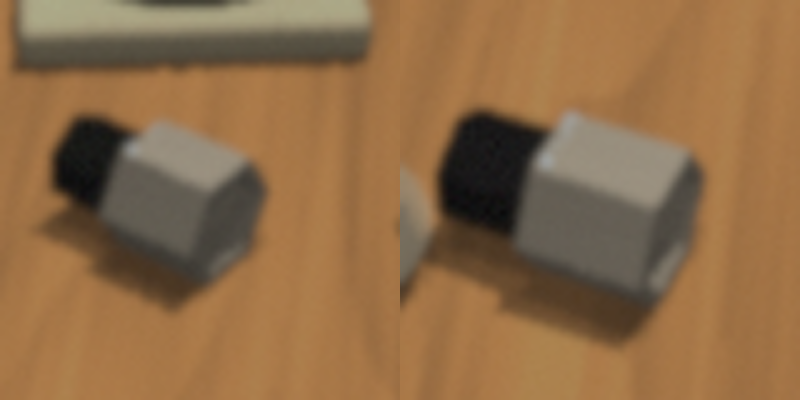

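View pics/scene_mic.png

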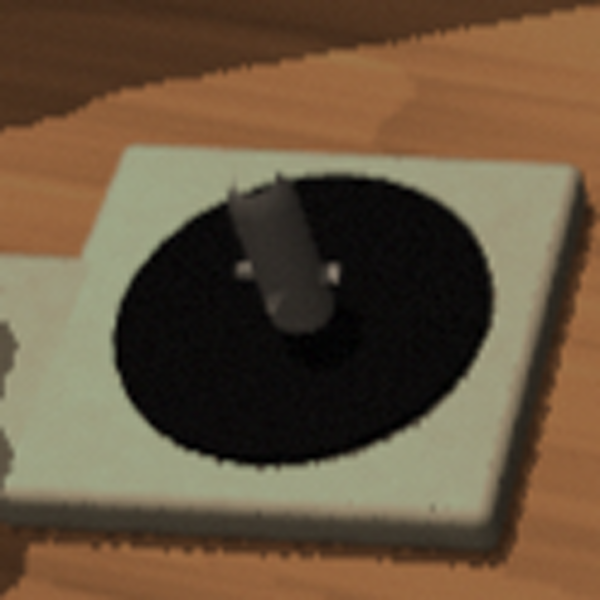

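View pics/side_mic.png

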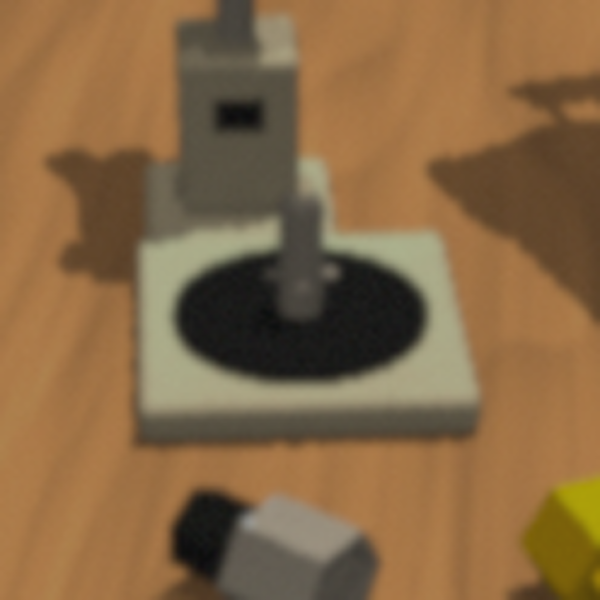

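```bash
cat > fit.py <<'E'
from h import *
from scipy.optimize import least_squares
sc=viewer.read_camera("scene"); sd=viewer.read_camera("side")
def P(p,l):
    c,s=np.cos(p[2]),np.sin(p[2]); return [p[0]+c*l[0]-s*l[1],p[1]+s*l[0]+c*l[1],l[2]]
h=16.17;m=32.33
tm_l=(0,h,56);tm_r=(0,-h,56);tg_l=(52,h,56);tg_r=(52,-h,56);mm_l=(0,m,28);mg_l=(52,m,28)
n1=[(sc,tm_l,(293.4,226)),(sc,tm_r,(282.4,217)),(sc,tg_l,(275,240)),(sc,tg_r,(263,231)),(sc,mm_l,(300.4,239.6)),(sc,mg_l,(281,255)),
(sd,tm_l,(331.4,225.4)),(sd,tm_r,(339.4,218.6)),(sd,tg_l,(315,218)),(sd,tg_r,(322,211.4))]
n2=[(sc,tm_l,(421.4,246.4)),(sc,tm_r,(405.6,239)),(sc,tg_l,(410,264.4)),(sc,tg_r,(394,257)),(sc,mm_l,(427.2,259)),(sc,mg_l,(416,279)),
(sd,tm_l,(323,302.6)),(sd,tm_r,(331.4,291)),(sd,tg_l,(301.6,295)),(sd,tg_r,(306.4,284))]
for nm,o,x0 in (("n1",n1,[473,78,-.8]),("n2",n2,[480,309,-.3])):
    f=lambda p:np.concatenate([proj(r,P(p,l))-uv for r,l,uv in o])
    s=least_squares(f,x0,loss="soft_l1"); g=P(s.x,(72,0,28))
    print(nm,np.round(s.x,2),np.degrees(s.x[2]),"grip",np.round(g,1)); print(np.round(f(s.x).reshape(-1,2),1).tolist())
mic=[(sc,(-95,-105),(113.8,191.6)),(sc,(-95,95),(207.8,195.1)),(sc,(95,95),(189.2,269.5)),(sd,(95,-105),(293.3,158.6)),(sd,(-95,-105),(355.9,157.6)),(sd,(-95,95),(363.8,192.7)),(sd,(95,95),(293.9,193.7))]
f=lambda p:np.concatenate([proj(r,P(p,(*l,p[3])))-uv for r,l,uv in mic])
s=least_squares(f,[520,-193,0,20],loss="soft_l1"); print("mic",np.round(s.x,2),np.degrees(s.x[2])); print(np.round(f(s.x).reshape(-1,2),1).tolist())
for z in (30,106): print(proj(sc,(s.x[0],s.x[1],z)),proj(sd,(s.x[0],s.x[1],z)))
E
python3 fit.py
```

```text
n1 [476.26  75.87  -0.55] -31.363954424699816 grip [537.7  38.4  28. ]
[[1.1, -0.3], [0.3, -0.3], [-0.7, 1.2], [-0.5, 0.8], [0.5, 0.0], [0.2, 0.2], [0.6, -0.2], [0.9, -0.1], [-1.0, -0.9], [0.4, -0.7]]
n2 [ 4.7445e+02  3.1321e+02 -3.2000e-01] -18.6159199709602 grip [542.7 290.2  28. ]
[[0.5, -0.9], [0.3, -0.7], [-0.3, 0.8], [-0.7, 0.6], [0.5, -0.7], [-0.2, -0.9], [0.8, 0.5], [-0.5, 0.5], [-3.1, -0.4], [-0.3, -0.5]]
mic [ 5.2254e+02 -1.9249e+02  1.6000e-01  1.8650e+01] 9.18981910376324
[[-0.4, -0.6], [0.5, 0.1], [-0.2, 0.4], [-0.2, 0.1], [-0.0, -0.6], [1.0, -0.1], [-0.3, 1.1]]
[150.03586155 224.5036414 ] [326.96772865 172.00405151]
[140.08136982 197.808271  ] [327.1531789  147.37700505]
```

```bash
cat >> h.py <<'E'
def st():
    s=bot.get_state(); q=s["ee_rot"]; return s,np.array(s["eef_pos"]),R.from_quat([q[1],q[2],q[3],q[0]])
def plan(p,Rt,nmax=5):
    s,p0,R0=st()
    rv=(R0.inv()*Rt).as_rotvec(degrees=True); d=R0.inv().apply(np.asarray(p)-p0)
    k=int(np.ceil(max(np.linalg.norm(d)/62,np.linalg.norm(rv)/10.5)))
    print("rows needed",k,"rot",np.round(rv,1),"shift m",np.round(d/1000,4),"dist",np.round(np.linalg.norm(d),1))
    print("joints",np.round(s["joints"],2),"pos",np.round(p0,1),"z",np.round(R0.as_matrix()[:,2],3),"gap",round(s["finger_gap"],3),"F",np.round(s["contact_force"],1),"t",s["time_s"])
def frame(z,y):
    z=np.array(z,float);z/=np.linalg.norm(z);y=np.array(y,float);y-=z*(y@z);y/=np.linalg.norm(y)
    return R.from_matrix(np.stack([np.cross(y,z),y,z],1))
def lying(mx,my,yaw,a,along=76,up=0,sign=1):
    n=np.array([np.cos(yaw),np.sin(yaw),0]);l=np.array([-n[1],n[0],0])
    z=np.array([0,0,-1])*np.cos(a)-n*np.sin(a)
    g=np.array([mx,my,28])+n*along
    return g+19*z-z*up, frame(z,l*sign)
E
python3 - <<'E'
from h import *
p,Rt=lying(476.3,75.9,np.radians(-31.4),np.radians(40),up=120)
print(p,Rt.as_matrix()); plan(p,Rt)
E
```

```text
[596.58370014   2.47851586 105.37048876] [[-6.53857845e-01  5.21009632e-01 -5.48651877e-01]
 [ 3.99116533e-01  8.53550797e-01  3.34898536e-01]
 [ 6.42787610e-01 -5.55111512e-17 -7.66044443e-01]]
rows needed 13 rot [  43.2   22.6 -118.6] shift m [ 0.5462 -0.4102  0.1214] dist 693.8
joints [ 1.42  0.5  -0.43  1.55  0.22  1.14 -0.21] pos [ 263.8 -594.1  226.7] z [ 0. -0. -1.] gap 1.004 F [ 1.1 -0.2 -0.1] t 1.35
```

Emit:
carry_out --pt "0 0 -10 0.04 -0.035 -0.01 0.8" --pt "0 0 -20 0.08 -0.07 -0.02 0.8" --pt "0 0 -30 0.12 -0.105 -0.03 0.8" --pt "0 0 -40 0.16 -0.14 -0.04 0.8" --pt "0 0 -50 0.2 -0.17 -0.04 0.8"

```text
time_s: 1.98
eef_pos: [378.7, -356.2, 267.9]
ee_rot: [0.001, 0.797, 0.604, -0.0]
contact_force: [0.6, -0.9, -0.2]
finger_gap: 0.799
```

Run:
```python
from h import *
p,Rt=lying(476.3,75.9,np.radians(-31.4),np.radians(40),up=120)
plan(p,Rt)
```

```text
rows needed 8 rot [ 25.9  34.3 -71.1] shift m [0.4045 0.1123 0.162 ] dist 450.0
joints [ 1.32  0.26 -0.73  1.82  0.19  1.13  0.25] pos [ 378.7 -356.2  267.9] z [ 0.001 -0.002 -1.   ] gap 0.799 F [ 0.6 -0.9 -0.2] t 1.975
```

Emit:
carry_out --pt "0 0 -10 0.05 0.012 0 0.75" --pt "0 0 -20 0.1 0.024 0 0.75" --pt "0 0 -30 0.15 0.036 0.01 0.75" --pt "0 0 -40 0.2 0.05 0.02 0.75" --pt "0 0 -50 0.26 0.065 0.03 0.75"

```text
time_s: 2.6
eef_pos: [512.6, -125.7, 236.8]
ee_rot: [0.001, 0.469, 0.883, -0.0]
contact_force: [1.5, -0.6, -0.7]
finger_gap: 0.749
```

Run:
```python
from h import *
p,Rt=lying(476.3,75.9,np.radians(-31.4),np.radians(40),up=120)
plan(p,Rt)
```

```text
rows needed 5 rot [  8.5  39.5 -23.5] shift m [0.0592 0.1414 0.1313] dist 201.8
joints [ 0.97  0.39 -0.97  1.83  0.36  1.11  0.47] pos [ 512.6 -125.7  236.8] z [ 0.001 -0.001 -1.   ] gap 0.749 F [ 1.5 -0.6 -0.7] t 2.6
```

Emit:
carry_out --pt "1.7 7.9 -4.7 0.012 0.028 0.026 0.75" --pt "3.4 15.8 -9.4 0.024 0.056 0.052 0.75" --pt "5.1 23.7 -14.1 0.036 0.084 0.078 0.75" --pt "6.8 31.6 -18.8 0.048 0.112 0.104 0.75" --pt "8.5 39.5 -23.5 0.059 0.141 0.131 0.75"

```text
time_s: 3.22
eef_pos: [597.2, 1.4, 104.9]
ee_rot: [-0.331, 0.255, 0.904, 0.095]
contact_force: [0.7, 0.5, 1.6]
finger_gap: 0.75
```

Run:
```python
from h import *
for up in (120,0):
  p,Rt=lying(476.3,75.9,np.radians(-31.4),np.radians(40),up=up)
  plan(p,Rt)
r=viewer.read_camera("wrist");cv2.imwrite("pics/w1.png",r["frame"])
for d in (0,52,72,92):
  n=np.array([np.cos(-.548),np.sin(-.548),0]); print(d,proj(r,np.array([476.3,75.9,28])+n*d))
r=viewer.read_camera("scene");cv2.imwrite("pics/s1.png",r["frame"])
```

```text
rows needed 1 rot [ 0.2 -0.3 -0. ] shift m [0.0011 0.0006 0.0003] dist 1.3
joints [ 0.56  1.14 -0.9   1.17  0.34  1.68  0.76] pos [597.2   1.4 104.9] z [-0.55   0.34  -0.763] gap 0.75 F [0.7 0.5 1.6] t 3.225
rows needed 2 rot [ 0.2 -0.3 -0. ] shift m [0.0005 0.0002 0.1203] dist 120.3
joints [ 0.56  1.14 -0.9   1.17  0.34  1.68  0.76] pos [597.2   1.4 104.9] z [-0.55   0.34  -0.763] gap 0.75 F [0.7 0.5 1.6] t 3.225
0 [314.1947466  157.48563094]
52 [314.50755026 208.64401643]
72 [314.64161504 230.5700314 ]
92 [314.78447496 253.93447331]
```

View pics/w1.png

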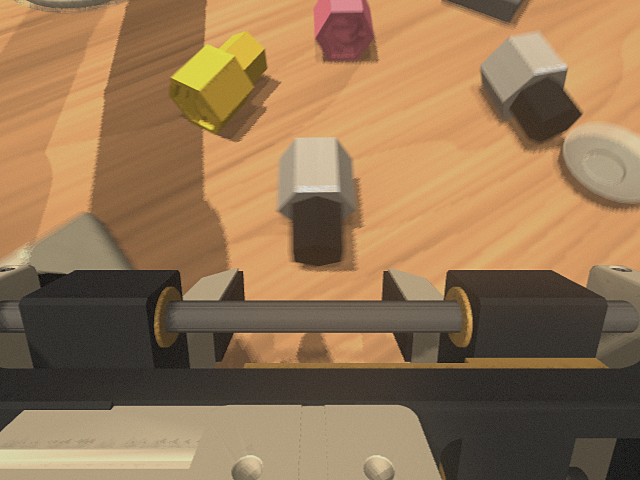

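View pics/s1.png

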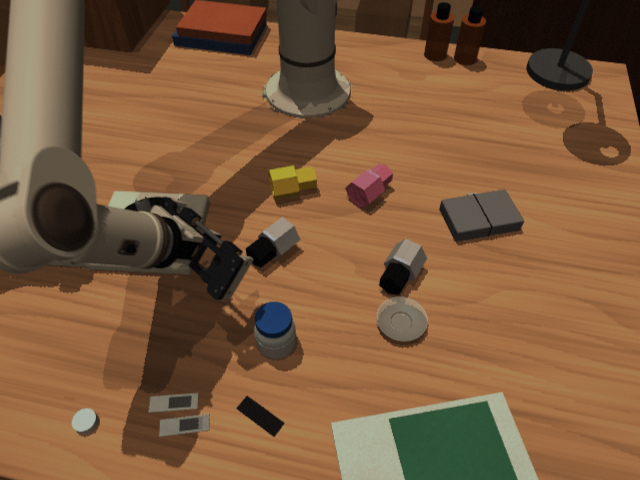

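Run:
```python
from h import *
r=viewer.read_camera("side");cv2.imwrite("pics/d1.png",r["frame"])
```

```text
(no output)
```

View pics/d1.png

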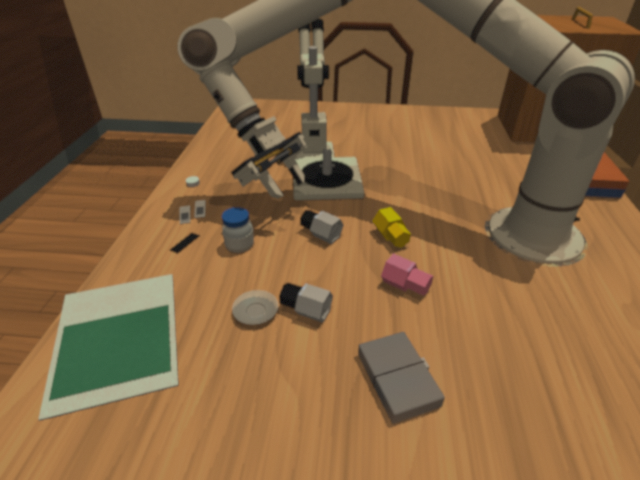

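Run:
```python
from h import *
sc=viewer.read_camera("scene"); sd=viewer.read_camera("side")
w=tri([(sc,(60,215)),(sd,(203,45))]); print(w, proj(sc,w),proj(sd,w))
# forearm point: side ray at (300,10) intersect with scene col ~45 rays
best=min(((abs(tri([(sc,(45,v)),(sd,(300,10))])@[0,0,0])+np.linalg.norm(proj(sc,tri([(sc,(45,v)),(sd,(300,10))]))-(45,v)),v) for v in range(0,215,5)))
print(best, tri([(sc,(45,best[1])),(sd,(300,10))]))
```

```text
[788.71291541 -93.70240734 382.88994195] [ 58.94949631 212.13154086] [202.15925714  46.33370417]
(np.float64(1.0509043797926507), 55) [ 587.01886325 -204.03362264  438.56088057]
```

Emit:
carry_out --pt "0 0 0 0.001 0 0.03 0.75" --pt "0 0 0 0.001 0 0.06 0.75" --pt "0 0 0 0.001 0 0.09 0.75" --pt "0 0 0 0.001 0 0.108 0.75" --pt "0 0 0 0.001 0 0.12 0.75"

```text
time_s: 4.1
eef_pos: [530.7, 41.4, 16.9]
ee_rot: [-0.327, 0.256, 0.905, 0.093]
contact_force: [0.6, -0.3, -0.6]
finger_gap: 0.75
```

Run:
```python
from h import *
p,Rt=lying(476.3,75.9,np.radians(-31.4),np.radians(40),up=0)
plan(p,Rt)
r=viewer.read_camera("wrist");cv2.imwrite("pics/w2.png",r["frame"])
```

```text
rows needed 1 rot [ 0.2  0.2 -0.1] shift m [-0.0018  0.0011  0.003 ] dist 3.7
joints [ 0.59  1.16 -0.88  1.42  0.37  1.44  0.72] pos [530.7  41.4  16.9] z [-0.544  0.337 -0.769] gap 0.75 F [ 0.6 -0.3 -0.6] t 4.1
```

View pics/w2.png

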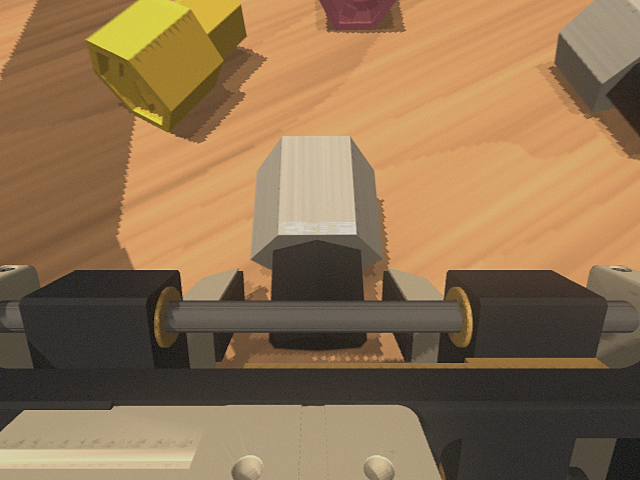

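Emit:
carry_out --pt "0 0 0 -0.002 0.001 0.002 0.4" --pt "0 0 0 -0.002 0.001 0.002 0.3" --pt "0 0 0 -0.002 0.001 0.002 0.3" --pt "0 0 0 -0.002 0.001 0.002 0.3" --squeeze 45

```text
time_s: 4.65
eef_pos: [530.6, 43.6, 11.9]
ee_rot: [-0.33, 0.255, 0.904, 0.094]
contact_force: [0.7, -1.3, 1.0]
finger_gap: 0.437
```

```bash
cat >> h.py <<'E'
def upright(x,y,mouthz,psi,a,along=76,sign=1):
    n=np.array([np.cos(psi),np.sin(psi),0]);l=np.array([-n[1],n[0],0])
    z=n*np.cos(a)+np.array([0,0,-1])*np.sin(a)
    return np.array([x,y,mouthz+along])+n*1.5+19*z, frame(z,l*sign)
E
python3 - <<'E'
from h import *
s,p,R0=st()
plan(p+[-60,-40,180],R0)
p,Rt=upright(522.5,-192.5,135,np.radians(-56),np.radians(40)); print(p)
plan(p,Rt)
E
```

```text
rows needed 4 rot [0. 0. 0.] shift m [ 0.1391 -0.0652 -0.1184] dist 193.9
joints [ 0.58  1.17 -0.88  1.41  0.38  1.44  0.72] pos [530.6  43.6  11.9] z [-0.548  0.338 -0.765] gap 0.437 F [ 0.7 -1.3  1. ] t 4.65
[ 531.47775507 -205.81006925  198.78703542]
rows needed 9 rot [  2.4 -88.6  27. ] shift m [ 0.0201 -0.2117 -0.2278] dist 311.7
joints [ 0.58  1.17 -0.88  1.41  0.38  1.44  0.72] pos [530.6  43.6  11.9] z [-0.548  0.338 -0.765] gap 0.437 F [ 0.7 -1.3  1. ] t 4.65
```

Emit:
carry_out --pt "0 0 0 0.02 -0.01 -0.03 0.3" --pt "0 -8 3 0.05 -0.025 -0.06 0.3" --pt "0 -18 6 0.08 -0.045 -0.09 0.3" --pt "1 -28 9 0.11 -0.06 -0.12 0.3" --pt "1 -38 12 0.13 -0.07 -0.14 0.3"

```text
time_s: 5.28
eef_pos: [486.0, -11.6, 204.5]
ee_rot: [-0.024, 0.361, 0.931, -0.037]
contact_force: [0.1, -0.0, -2.1]
finger_gap: 0.43
```

Run:
```python
from h import *
p,Rt=upright(522.5,-192.5,150,np.radians(-56),np.radians(40)); print(p)
plan(p,Rt)
```

```text
[ 531.47775507 -205.81006925  213.78703542]
rows needed 5 rot [  1.2 -50.2  14.9] shift m [-0.1644 -0.1132 -0.0025] dist 199.7
joints [ 0.76  0.42 -1.02  1.9   0.44  1.13  0.39] pos [486.  -11.6 204.5] z [-0.072 -0.051 -0.996] gap 0.43 F [ 0.1 -0.  -2.1] t 5.275
```

Run:
```python
from h import *
n=np.array([np.cos(np.radians(-56)),np.sin(np.radians(-56)),0])
p,Rt=upright(522.5,-192.5,150,np.radians(-56),np.radians(40))
plan(p-90*n+[0,0,20],Rt)
```

```text
rows needed 5 rot [  1.2 -50.2  14.9] shift m [-0.0766 -0.0938 -0.0227] dist 123.2
joints [ 0.76  0.42 -1.02  1.9   0.44  1.13  0.39] pos [486.  -11.6 204.5] z [-0.072 -0.051 -0.996] gap 0.43 F [ 0.1 -0.  -2.1] t 5.275
```

Emit:
carry_out --pt "0.2 -10 3 -0.015 -0.019 -0.005 0.3" --pt "0.4 -20 6 -0.03 -0.038 -0.01 0.3" --pt "0.7 -30 9 -0.046 -0.056 -0.014 0.3" --pt "1 -40 12 -0.062 -0.075 -0.018 0.3" --pt "1.2 -50.2 14.9 -0.077 -0.094 -0.023 0.3"

```text
time_s: 5.9
eef_pos: [479.7, -129.2, 230.7]
ee_rot: [0.351, 0.425, 0.812, -0.193]
contact_force: [-1.5, -1.2, -4.5]
finger_gap: 0.433
```

Run:
```python
from h import *
p,Rt=upright(522.5,-192.5,150,np.radians(-56),np.radians(40))
plan(p,Rt)
a=viewer.read_camera("scene")["frame"];b=viewer.read_camera("side")["frame"]
cv2.imwrite("pics/s3.png",np.hstack([a[60:360,0:400],b[0:300,150:550]]))
```

```text
rows needed 2 rot [-0.3 -2.7  0.9] shift m [-0.0503 -0.0003  0.0793] dist 94.0
joints [ 0.47  0.18 -0.87  2.35  1.28  1.01 -0.7 ] pos [ 479.7 -129.2  230.7] z [ 0.406 -0.612 -0.679] gap 0.433 F [-1.5 -1.2 -4.5] t 5.9
```

View pics/s3.png

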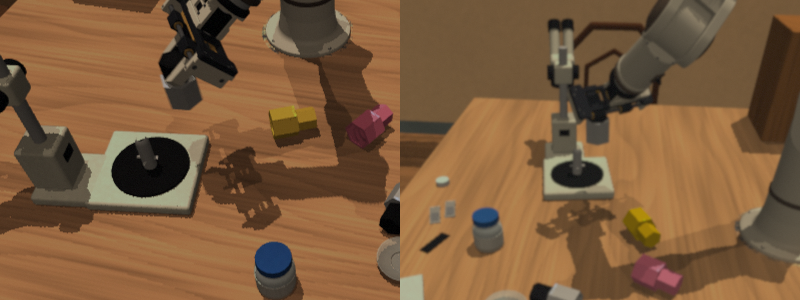

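Emit:
carry_out --pt "-0.1 -0.8 0.3 -0.015 0 0.024 0.3" --pt "-0.3 -1.6 0.6 -0.032 0 0.05 0.3" --pt "-0.3 -2.7 0.9 -0.05 0 0.079 0.3" --pt "-0.3 -2.7 0.9 -0.05 0 0.079 0.3"

```text
time_s: 6.5
eef_pos: [531.5, -206.9, 211.1]
ee_rot: [0.367, 0.427, 0.802, -0.199]
contact_force: [-0.5, -0.5, -2.7]
finger_gap: 0.432
```

Run:
```python
from h import *
p,Rt=upright(522.5,-192.5,150,np.radians(-56),np.radians(40))
plan(p,Rt)
out=[]
for n in ("scene","side"):
    r=viewer.read_camera(n);f=r["frame"]
    for q in [(522.5,-192.5,z) for z in (30,106,150,202,242)]: print(n,q[2],np.round(proj(r,q),1))
    u,v=map(int,proj(r,(522.5,-192.5,150))); u0=max(0,u-50);v0=max(0,v-55); print(u0,v0)
    out.append(cv2.resize(f[v0:v0+120,u0:u0+80],(400,600),interpolation=cv2.INTER_CUBIC))
cv2.imwrite("pics/s4.png",np.hstack(out))
```

```text
rows needed 1 rot [-0.4 -0.6  0.1] shift m [-0.0014  0.0006 -0.0025] dist 2.9
joints [ 0.54  0.31 -0.75  2.3   1.53  0.96 -0.75] pos [ 531.5 -206.9  211.1] z [ 0.419 -0.633 -0.651] gap 0.432 F [-0.5 -0.5 -2.7] t 6.5
scene 30 [150.  224.5]
scene 106 [140.1 197.8]
scene 150 [133.8 180.8]
scene 202 [125.7 159.2]
scene 242 [119.  141.2]
83 125
side 30 [327. 172.]
side 106 [327.2 147.4]
side 150 [327.3 132.2]
side 202 [327.4 113.3]
side 242 [327.5  98. ]
277 77
```

View pics/s4.png

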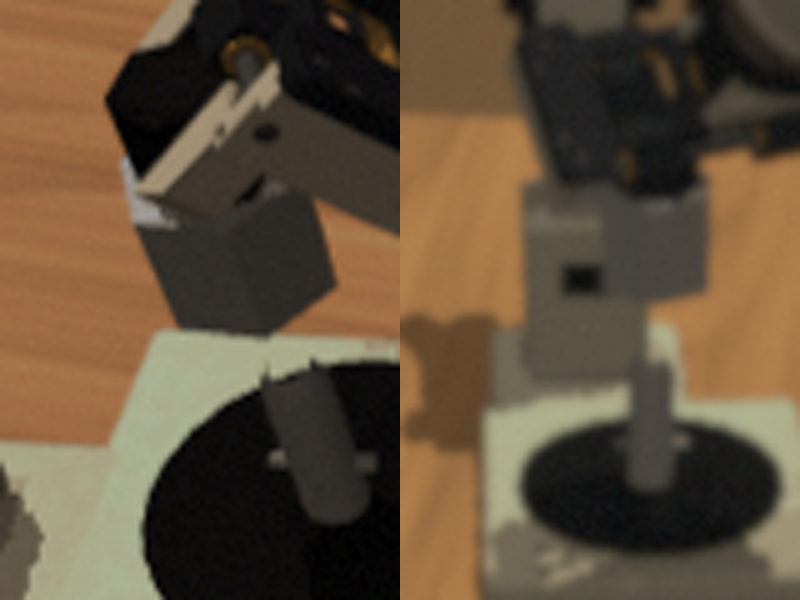

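Run:
```python
from h import *
for z in (110,100,90,70,50):
  p,Rt=upright(522.5,-192.5,z,np.radians(-56),np.radians(40))
  plan(p,Rt)
```

```text
rows needed 1 rot [-0.2 -0.6  0.2] shift m [ 0.0282 -0.0006  0.0253] dist 37.9
joints [ 0.54  0.31 -0.75  2.3   1.53  0.96 -0.75] pos [ 531.6 -204.7  211.7] z [ 0.422 -0.631 -0.651] gap 0.434 F [-0.7  0.5 -2.2] t 6.6
rows needed 1 rot [-0.2 -0.6  0.2] shift m [ 0.0358 -0.0005  0.0318] dist 47.9
joints [ 0.54  0.31 -0.75  2.3   1.53  0.96 -0.75] pos [ 531.6 -204.7  211.7] z [ 0.422 -0.631 -0.651] gap 0.434 F [-0.7  0.5 -2.2] t 6.6
rows needed 1 rot [-0.2 -0.6  0.2] shift m [ 0.0434 -0.0005  0.0383] dist 57.9
joints [ 0.54  0.31 -0.75  2.3   1.53  0.96 -0.75] pos [ 531.6 -204.7  211.7] z [ 0.422 -0.631 -0.651] gap 0.434 F [-0.7  0.5 -2.2] t 6.6
rows needed 2 rot [-0.2 -0.6  0.2] shift m [ 0.0586 -0.0004  0.0513] dist 77.9
joints [ 0.54  0.31 -0.75  2.3   1.53  0.96 -0.75] pos [ 531.6 -204.7  211.7] z [ 0.422 -0.631 -0.651] gap 0.434 F [-0.7  0.5 -2.2] t 6.6
rows needed 2 rot [-0.2 -0.6  0.2] shift m [ 0.0738 -0.0003  0.0644] dist 97.9
joints [ 0.54  0.31 -0.75  2.3   1.53  0.96 -0.75] pos [ 531.6 -204.7  211.7] z [ 0.422 -0.631 -0.651] gap 0.434 F [-0.7  0.5 -2.2] t 6.6
```

Emit:
carry_out --pt "0 -0.4 0 0.015 0 0.0125 0.3" --pt "0 -0.6 0 0.028 0 0.025 0.3" --pt "0 -0.6 0 0.033 0 0.0295 0.3" --pt "0 -0.6 0 0.038 0 0.0335 0.3" --pt "0 -0.6 0 0.043 0 0.038 0.3"

```text
time_s: 7.22
eef_pos: [532.6, -205.8, 155.3]
ee_rot: [0.374, 0.424, 0.8, -0.2]
contact_force: [-0.2, 0.7, -3.3]
finger_gap: 0.432
```

Emit:
carry_out --pt "0 0 0 0.0076 0 0.0065 0.3" --pt "0 0 0 0.0152 0 0.013 0.3" --pt "0 0 0 0.0215 0 0.0185 0.3" --pt "0 0 0 0.0265 0 0.0228 0.3" --pt "0 0 0 0.0305 0 0.0262 0.3"

```text
time_s: 7.85
eef_pos: [532.8, -206.0, 114.3]
ee_rot: [0.374, 0.424, 0.8, -0.2]
contact_force: [1.3, 2.9, -0.8]
finger_gap: 0.436
```

Run:
```python
from h import *
p,Rt=upright(522.5,-192.5,45,np.radians(-56),np.radians(40))
plan(p,Rt)
out=[]
for n in ("scene","side"):
    r=viewer.read_camera(n);f=r["frame"]
    u,v=map(int,proj(r,(522.5,-192.5,80))); u0=max(0,u-40);v0=max(0,v-60); print(u0,v0)
    out.append(cv2.resize(f[v0:v0+120,u0:u0+80],(400,600),interpolation=cv2.INTER_CUBIC))
cv2.imwrite("pics/s5.png",np.hstack(out))
```

```text
rows needed 1 rot [-0.1  0.2  0.2] shift m [ 0.0048 -0.001   0.0028] dist 5.7
joints [ 0.45  0.58 -0.67  2.33  1.8   1.1  -1.06] pos [ 532.8 -206.   114.3] z [ 0.429 -0.638 -0.64 ] gap 0.436 F [ 1.3  2.9 -0.8] t 7.85
103 147
287 96
```

View pics/s5.png

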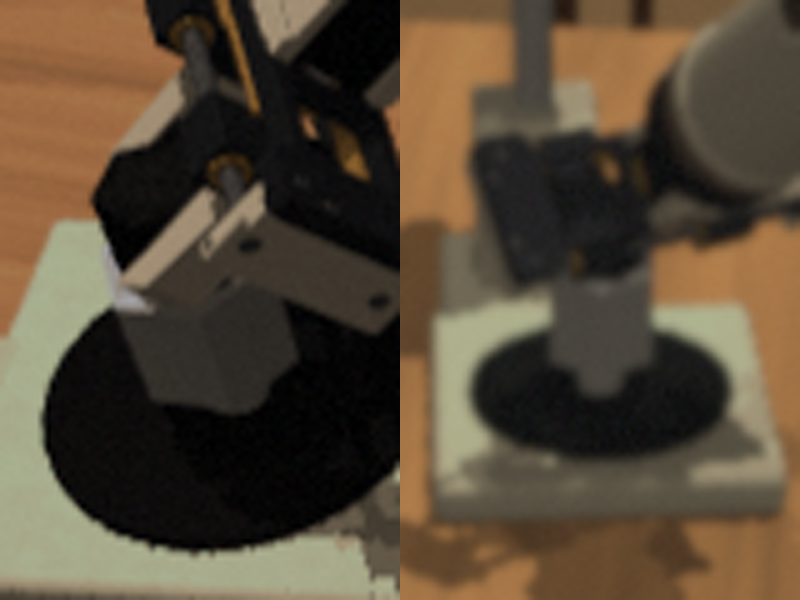

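Emit:
carry_out --pt "0 0 0 0.0025 0 0.002 0.3" --pt "0 0 0 0.0025 0 0.002 0.7" --pt "0 0 0 0.0025 0 0.002 0.8" --pt "0 0 0 0 0 -0.02 0.8" --pt "0 0 0 0 0 -0.07 0.8"

```text
time_s: 8.57
eef_pos: [501.2, -163.8, 159.6]
ee_rot: [0.373, 0.426, 0.799, -0.202]
contact_force: [0.2, 0.9, 0.3]
finger_gap: 0.785
```

```bash
cat >> h.py <<'E'
def look(name,c=(522.5,-192.5,70),w=40,hh=50):
    out=[]
    for n in ("scene","side"):
        r=viewer.read_camera(n);f=r["frame"]
        u,v=map(int,proj(r,c)); u0=max(0,u-w);v0=max(0,v-hh); s=400/(2*w); print(n,u0,v0,"scale",s)
        c_=f[v0:v0+2*hh,u0:u0+2*w]; out.append(cv2.resize(c_,None,fx=s,fy=s,interpolation=cv2.INTER_CUBIC))
    cv2.imwrite(name,np.hstack(out))
E
python3 - <<'E'
from h import *
s,p,_=st(); print(p,s["contact_force"],s["joints"],s["time_s"])
look("pics/s6.png")
for q in ("nut_a","nut_a_grip"):
  for n in ("scene","side"):
    for d in mark_of(n,q)[:5]: print(q,n,round(d["score"],2),np.round(d["at"],1))
r=viewer.read_camera("scene"); r2=viewer.read_camera("side")
for z in (40,50,60,110,120): print(z,proj(r,(522.5,-192.5,z)),proj(r2,(522.5,-192.5,z)))
E
```

```text
[ 501.24739495 -163.83288633  159.57167583] [0.1719939  0.88484818 0.30907091] [ 0.41003402  0.44244297 -0.76432027  2.3783476   1.60185336  1.10979652
 -1.00052489] 8.575
scene 104 160 scale 5.0
side 287 109 scale 5.0
nut_a scene 0.66 [408.  253.1]
nut_a scene 0.6 [270.  185.2]
nut_a scene 0.58 [149.7 221.9]
nut_a side 0.81 [329.3 171.1]
nut_a side 0.75 [327.2 304.9]
nut_a side 0.69 [386.9 268.7]
nut_a side 0.68 [380.7 216.3]
nut_a side 0.66 [239.9 242. ]
nut_a_grip scene 0.84 [393.1 277.9]
nut_a_grip side 0.83 [290.  296.4]
nut_a_grip side 0.69 [395.4 377.9]
40 [148.79260034 221.14779273] [327.00464986 168.8722475 ]
50 [147.52825239 217.75697665] [327.02853627 165.70937181]
60 [146.24490699 214.31521185] [327.05267059 162.51367074]
110 [139.52764723 196.30039832] [327.17719933 146.02442317]
120 [138.12077856 192.52736026] [327.20290544 142.62059551]
```

View pics/s6.png

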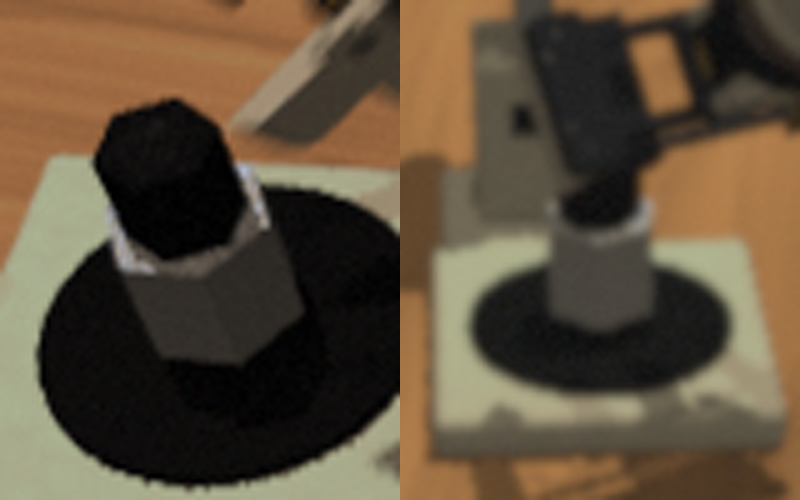

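```bash
cat >> h.py <<'E'
def down(az,d=180): 
    a=np.radians(az); return frame((0,0,-1),(np.cos(a),np.sin(a),0))
E
python3 - <<'E'
from h import *
plan((500,-165,215),down(34))
plan((522.5,-192.5,190),down(94))
E
```

```text
rows needed 5 rot [-0.3 50.2  0. ] shift m [-0.0434 -0.003  -0.0356] dist 56.2
joints [ 0.41  0.44 -0.76  2.38  1.61  1.11 -1.  ] pos [ 502.1 -163.1  158.9] z [ 0.426 -0.64  -0.64 ] gap 0.8 F [-0.4 -0.1  0.3] t 8.975
rows needed 8 rot [-26.5  45.3 -56. ] shift m [-0.0468  0.0004  0.0076] dist 47.4
joints [ 0.41  0.44 -0.76  2.38  1.61  1.11 -1.  ] pos [ 502.1 -163.1  158.9] z [ 0.426 -0.64  -0.64 ] gap 0.8 F [-0.4 -0.1  0.3] t 8.975
```

Emit:
carry_out --pt "0 5 0 -0.022 -0.001 -0.018 0.8" --pt "0 15 0 -0.043 -0.003 -0.036 0.8" --pt "0 25 0 -0.043 -0.003 -0.036 0.8" --pt "0 35 0 -0.043 -0.003 -0.036 0.8" --pt "0 45 0 -0.043 -0.003 -0.036 0.8"

```text
time_s: 9.6
eef_pos: [499.5, -163.3, 215.8]
ee_rot: [0.098, 0.467, 0.877, -0.061]
contact_force: [-0.4, -0.6, -0.8]
finger_gap: 0.798
```

Run:
```python
from h import *
plan((522.5,-192.5,190),down(94))
```

```text
rows needed 6 rot [ -7.7  11.6 -59.8] shift m [-0.0302  0.0032  0.0335] dist 45.2
joints [ 0.93  0.27 -0.9   2.01  0.52  0.9   0.34] pos [ 499.5 -163.3  215.8] z [ 0.116 -0.198 -0.973] gap 0.798 F [-0.4 -0.6 -0.8] t 9.6
```

Emit:
carry_out --pt "-1.3 2 -10 -0.006 0 0.002 0.8" --pt "-2.6 4 -20 -0.012 0.001 0.01 0.8" --pt "-3.9 6 -30 -0.02 0.002 0.018 0.8" --pt "-5.2 8 -40 -0.025 0.003 0.026 0.8" --pt "-6.5 10 -50 -0.03 0.003 0.033 0.8"

```text
time_s: 10.22
eef_pos: [521.6, -194.3, 188.9]
ee_rot: [0.014, 0.05, 0.999, -0.01]
contact_force: [0.6, -0.0, -0.2]
finger_gap: 0.799
```

Run:
```python
from h import *
plan((522.5,-192.5,150),down(94))
r=viewer.read_camera("wrist");cv2.imwrite("pics/w7.png",r["frame"]); print(proj(r,(522.5,-192.5,130)),proj(r,(522.5,-192.5,90)))
```

```text
rows needed 1 rot [-1.2  1.6 -9.7] shift m [0.0004 0.0026 0.0388] dist 38.9
joints [ 1.11  0.54 -1.05  1.84  0.56  1.05  1.31] pos [ 521.6 -194.3  188.9] z [ 0.027 -0.021 -0.999] gap 0.799 F [ 0.6 -0.  -0.2] t 10.225
[319.48475238 251.16837963] [319.51276219 234.4390752 ]
```

View pics/w7.png

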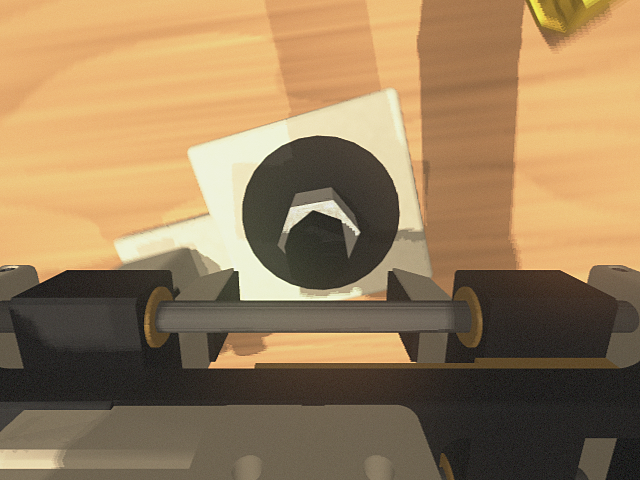

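Emit:
carry_out --pt "-1.2 1.6 -9.7 0.001 0.0026 0.02 0.8" --pt "-1.2 1.6 -9.7 0.002 0.0026 0.045 0.8" --pt "-1.2 1.6 -9.7 0.002 0.0026 0.07 0.8" --pt "-1.2 1.6 -9.7 0.003 0.0026 0.089 0.8" --pt "-1.2 1.6 -9.7 0.003 0.0026 0.089 0.8"

```text
time_s: 10.9
eef_pos: [520.9, -191.9, 99.5]
ee_rot: [-0.0, -0.032, 0.999, -0.0]
contact_force: [0.0, -0.8, 0.2]
finger_gap: 0.803
```

Run:
```python
from h import *
plan((522.5,-192.5,99),down(94))
look("pics/s8.png")
```

```text
rows needed 1 rot [-0.  -0.  -0.3] shift m [-0.0015 -0.0007  0.0005] dist 1.8
joints [ 1.04  0.68 -0.98  1.88  0.7   0.96  1.37] pos [ 520.9 -191.9   99.5] z [-0.    -0.001 -1.   ] gap 0.803 F [ 0.  -0.8  0.2] t 10.9
scene 104 160 scale 5.0
side 287 109 scale 5.0
```

View pics/s8.png

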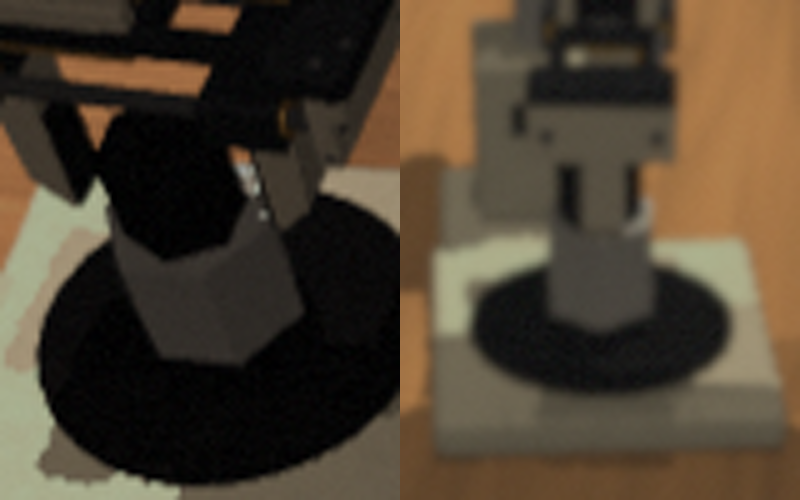

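Emit:
carry_out --pt "0 0 0 -0.001 0 0 0.4" --pt "0 0 0 -0.001 0 0 0.3" --pt "0 0 0 -0.001 0 0 0.3" --pt "0 0 0 -0.001 0 0 0.3" --squeeze 40

```text
time_s: 11.5
eef_pos: [523.5, -192.1, 101.3]
ee_rot: [0.002, -0.033, 0.999, -0.001]
contact_force: [-0.5, -0.3, 0.4]
finger_gap: 0.433
```

Emit:
carry_out --pt "0 0 8 0 0 0.0005 0.3" --pt "0 0 16 0 0 0.001 0.3" --pt "0 0 24 0 0 0.0015 0.3" --pt "0 0 32 0 0 0.002 0.3"

```text
time_s: 12.0
eef_pos: [522.8, -191.8, 98.6]
ee_rot: [0.001, 0.246, 0.969, -0.0]
contact_force: [0.1, 0.6, -3.2]
finger_gap: 0.432
```

Emit:
carry_out --pt "0 0 8 0 0 0.0015 0.3" --pt "0 0 16 0 0 0.003 0.3" --pt "0 0 24 0 0 0.0045 0.3" --pt "0 0 32 0 0 0.006 0.3"

```text
time_s: 12.5
eef_pos: [523.0, -191.6, 92.8]
ee_rot: [0.001, 0.503, 0.864, 0.0]
contact_force: [-0.3, 1.3, 0.4]
finger_gap: 0.432
```

Run:
```python
from h import *
s,p,_=st(); print(p,s["contact_force"],s["ft_torque"],s["joints"])
look("pics/s9.png")
for n in ("scene","side"):
    for d in mark_of(n,"nut_a")[:5]: print(n,round(d["score"],2),np.round(d["at"],1))
```

```text
[ 523.02382764 -191.56406064   92.83426339] [-0.28824927  1.34127504  0.43577971] [ 0.13004331 -0.09958015 -0.02323548] [ 0.86407933  0.58597734 -0.72532035  1.88665592  0.50687763  0.85845069
  0.39621707]
scene 104 160 scale 5.0
side 287 109 scale 5.0
scene 0.88 [406.7 252.9]
scene 0.88 [273.3 185.1]
scene 0.67 [357.5 194.5]
scene 0.56 [150.5 223.3]
side 0.92 [324.7 173. ]
side 0.81 [388.3 267.4]
side 0.77 [328.2 306.2]
side 0.76 [384.5 218. ]
```

View pics/s9.png

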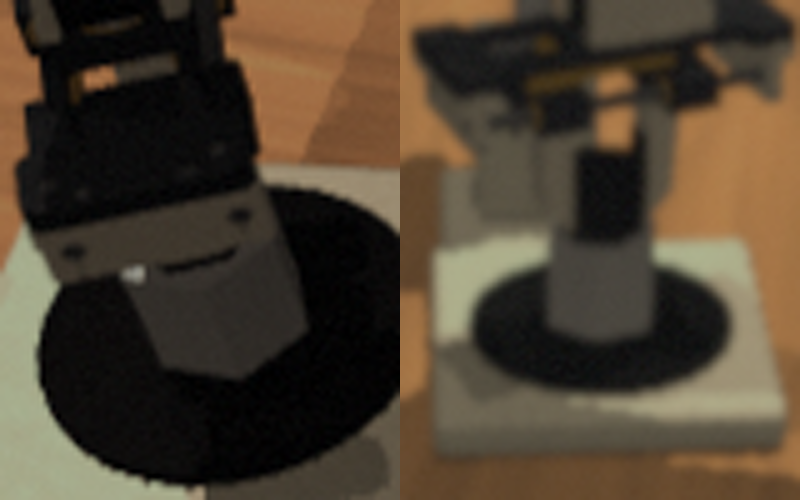

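Emit:
carry_out --pt "0 0 8 0 0 0.0012 0.3" --pt "0 0 16 0 0 0.0024 0.3" --pt "0 0 24 0 0 0.0036 0.3"

```text
time_s: 13.08
eef_pos: [524.5, -191.1, 90.8]
ee_rot: [0.002, 0.671, 0.742, 0.001]
contact_force: [-4.5, 3.5, 14.3]
finger_gap: 0.433
```

Emit:
carry_out --pt "0 0 8 0 0 0.0005 0.3" --pt "0 0 16 0 0 0.001 0.3"

```text
time_s: 13.32
eef_pos: [525.0, -190.8, 90.4]
ee_rot: [0.002, 0.767, 0.642, 0.001]
contact_force: [-0.3, 4.6, 10.6]
finger_gap: 0.432
```

Run:
```python
from h import *
s,p,_=st(); print(p,s["contact_force"],s["ft_torque"],s["joints"],s["ee_rot"],s["time_s"])
look("pics/s10.png")
```

```text
[ 524.97166891 -190.80104899   90.43613508] [-0.31777121  4.58888746 10.64527481] [0.58825286 0.50500028 0.46643072] [ 0.74187554  0.54298911 -0.562351    1.89076376  0.39027347  0.8120059
 -0.20451338] [0.00244919 0.76694876 0.64170215 0.00139703] 13.325
scene 104 160 scale 5.0
side 287 109 scale 5.0
```

View pics/s10.png

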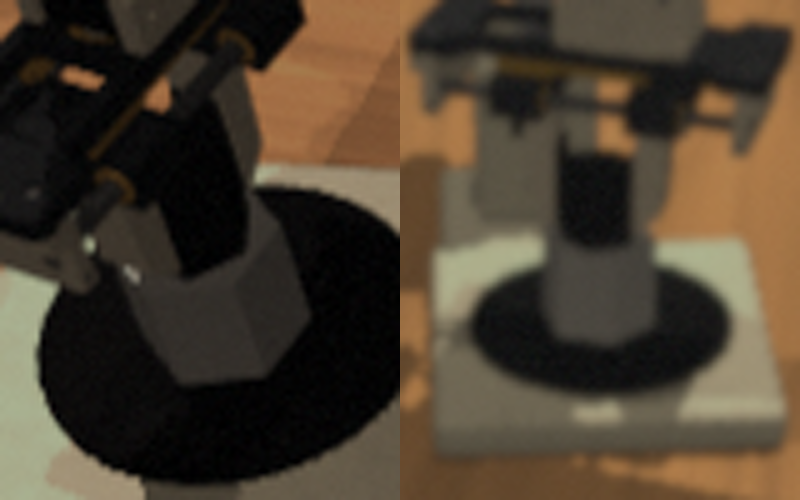

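```bash
cat > hexv.py <<'E'
from h import *
def hexpts(z,nx_az,cx=522.5,cy=-192.5):
    a=np.radians(nx_az+30+60*np.arange(6)); return np.stack([cx+32.33*np.cos(a),cy+32.33*np.sin(a),np.full(6,z)],1)
def draw(name,az,zs,c=(522.5,-192.5,70)):
    out=[]
    for n in ("scene","side"):
        r=viewer.read_camera(n);f=r["frame"]
        u,v=map(int,proj(r,c)); u0=max(0,u-40);v0=max(0,v-50); s=5
        g=cv2.resize(f[v0:v0+100,u0:u0+80],None,fx=s,fy=s,interpolation=cv2.INTER_CUBIC)
        g=cv2.convertScaleAbs(g,alpha=1.8)
        for z,col in zip(zs,[(0,255,0),(0,0,255),(255,0,0)]):
            for zz in (z,z+52):
                pts=np.array([(proj(r,q)-(u0,v0)+.5)*s for q in hexpts(zz,az)]).astype(np.int32)
                cv2.polylines(g,[pts],True,col,1)
        out.append(g)
    cv2.imwrite(name,np.hstack(out))
E
python3 - <<'E'
from hexv import *
draw("pics/s11.png",-160,(30,38))
E
```

```text
(no output)
```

View pics/s11.png

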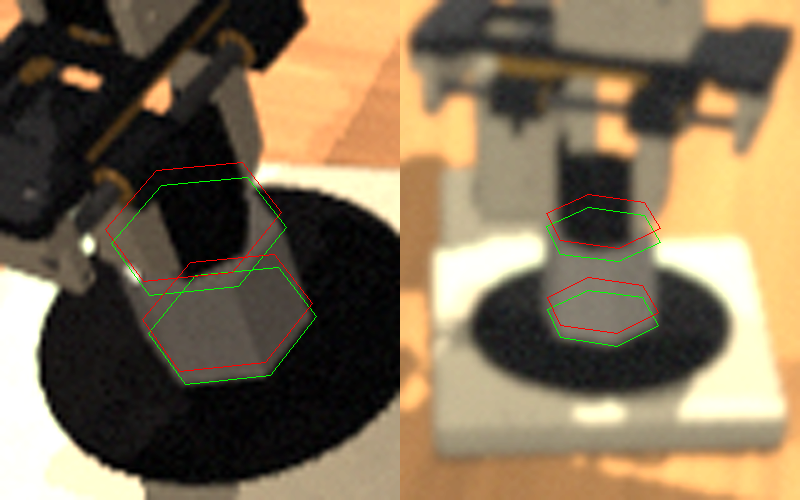

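Emit:
carry_out --pt "0 0 6 0 0 0 0.3" --pt "0 0 10 0 0 0 0.3" --pt "0 0 10 0 0 0 0.3"

```text
time_s: 13.9
eef_pos: [524.9, -189.4, 90.2]
ee_rot: [0.002, 0.818, 0.575, 0.002]
contact_force: [-0.4, 5.4, 11.3]
finger_gap: 0.435
```

Run:
```python
from h import *
s,p,_=st(); print(p,s["contact_force"],s["ft_torque"],s["ee_rot"])
```

```text
[ 524.88732436 -189.4431647    90.15344941] [-0.43467843  5.35518127 11.33899763] [1.00624117 0.96430649 0.73492452] [0.00167757 0.81812478 0.57503612 0.00157773]
```

Emit:
carry_out --pt "0 0 10 0 0 0 0.6" --pt "0 0 10 0 0 0 0.8" --pt "0 0 10 0 0 -0.03 0.8" --pt "0 0 10 0 0 -0.08 0.8" --pt "0 0 10 -0.06 0 -0.11 0.8"

```text
time_s: 14.52
eef_pos: [507.3, -240.1, 199.4]
ee_rot: [0.002, 0.863, 0.505, 0.003]
contact_force: [0.9, -2.1, -0.6]
finger_gap: 0.796
```

Run:
```python
from hexv import *
s,p,R0=st(); print(p,s["contact_force"],R0.as_matrix()[:,0],s["joints"])
draw("pics/s12.png",-170,(30,38))
```

```text
[ 507.27305536 -240.07764276  199.40929138] [ 0.85250284 -2.06307496 -0.60300637] [0.49015558 0.87162941 0.00311021] [ 0.82165093  0.38257639 -0.5301122   1.80884275  0.2238015   1.00246983
 -0.30908719]
```

View pics/s12.png

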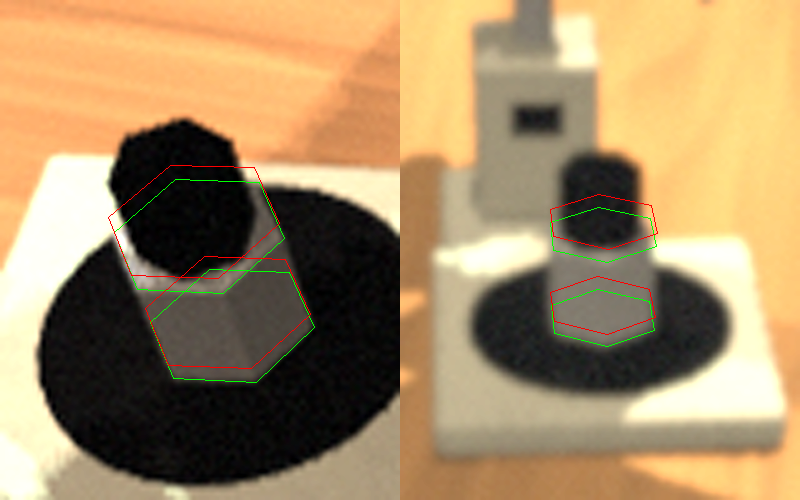

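Run:
```python
from hexv import *
out=[]
for n in ("scene","side"):
    r=viewer.read_camera(n);f=r["frame"]
    u,v=map(int,proj(r,(522.5,-192.5,60))); u0=u-25;v0=v-30
    g=cv2.resize(f[v0:v0+60,u0:u0+50],None,fx=8,fy=8,interpolation=cv2.INTER_CUBIC); g=cv2.convertScaleAbs(g,alpha=2.5,beta=20); print(n,u0,v0)
    out.append(g)
    for az in (-140,-150,-160,-170): print(az,[np.round((proj(r,q)-(u0,v0)+.5)*8).astype(int).tolist() for q in hexpts(30,az)])
cv2.imwrite("pics/s13.png",np.hstack(out))
```

```text
scene 121 184
-140 [[140, 274], [106, 375], [204, 431], [335, 383], [365, 282], [268, 229]]
-150 [[158, 260], [102, 358], [181, 428], [317, 397], [370, 298], [290, 231]]
-160 [[177, 249], [101, 341], [160, 423], [297, 410], [371, 315], [310, 236]]
-170 [[199, 240], [105, 323], [142, 414], [275, 419], [367, 333], [328, 244]]
side 302 132
-140 [[242, 283], [153, 286], [112, 327], [164, 366], [257, 363], [295, 321]]
-150 [[256, 287], [166, 283], [113, 319], [150, 362], [243, 367], [295, 329]]
-160 [[268, 292], [181, 280], [116, 311], [138, 357], [228, 370], [293, 337]]
-170 [[279, 298], [197, 279], [122, 304], [127, 350], [211, 371], [288, 344]]
```

View pics/s13.png

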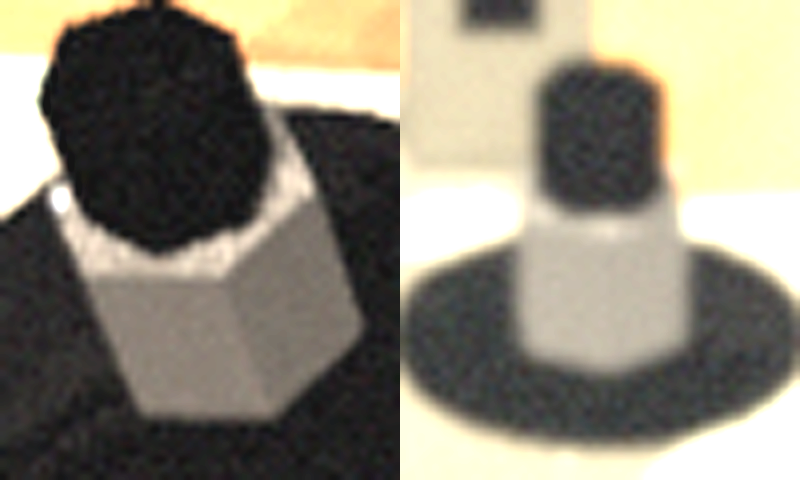

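Run:
```python
from h import *
r=viewer.read_camera("scene");cv2.imwrite("pics/s14.png",r["frame"])
```

```text
(no output)
```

View pics/s14.png

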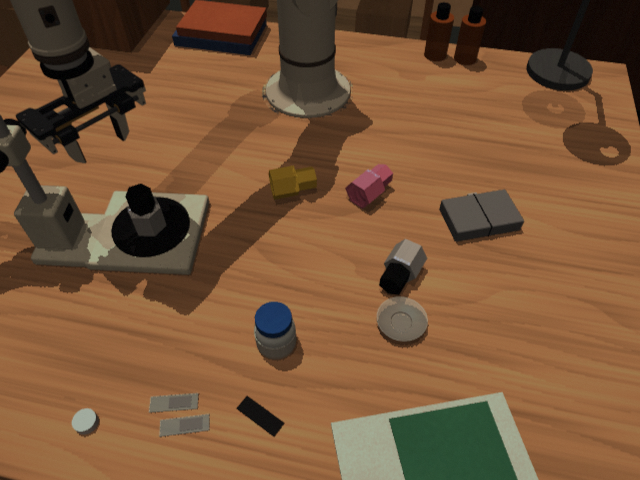

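The nut stands seated on the stage at (147,215). The other nut (403,267), the jar (275,330), the dish (402,320) and the slide box (480,215) are where they were at the start.

```bash
python3 -c "
from station import bot
print(bot.hand_in(), bot.get_state()['time_s'])"
```

```text
the job is handed in; nothing more can be done
the job is handed in; nothing more can be done
```

The nut that lay nearer the microscope fits, and it is now screwed home on the stud. I set it over the stud with the gripper tilted, gripped it again from above, turned it about 110° clockwise, let go and handed in at about 15 s.

**Seating:**
- The nut came down 9–11 mm in all. Over the last 26° or so of turn it sank only about 0.6 mm more, while about 11–14 N pushed back on the tool and the turning moment rose to 0.7 N m.
- The skirt outlines in both cameras match a mouth height of 30 mm, the stage's top, to about 2 mm. The nut that does not fit would have stayed at 38 mm or higher.
- It took more than the 85° I aimed for, probably because I had the starting angle slightly off.

**The rest:** I never tried or touched the other nut, since the first one fitted. It still lies on the table at its starting place, well over 90 mm from the stud. In the last picture the jar, dish, slide box and the yellow and pink look-alikes look unmoved, judged by eye. No check failed. The hand-in gave no verdict.

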